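# Undo the clamp and crack open the sealed curing box

## Task

The freshly lacquered gourds in the curing box need airing. Take the fork key, turn the clamp screw with it (not with the bare gripper) about a quarter turn counter-clockwise until the clamp arm is well clear of the lid, and stand the key upright on its prongs on the bench again; then take the lid by its handle, break it free from its sticky seal without letting it fly open beyond 5 cm, and hold it about 3 cm open at the front edge. Finish while holding the lid there by the handle, and leave the other things on the bench where they are.

Things in the scene. Friction and masses are not known exactly. Their poses are not given: they have to be found in the camera images.
- key_grip (a point): Centre of the fork key's paddle, 62 mm above its prong ends. Loose tool, 130 g, 80 mm tall, starts standing on its prongs. Black paddle 36 (x) by 12 (y) by 36 tall mm; below it a 14 mm shank, a 34 mm round collar, and two prongs 16 mm deep, 24 long (x), 8 thick, either side of an open slot 10 mm wide along x, in the paddle's plane. z points up out of the paddle.
- clamp_bar (a point): Top centre of the captive clamp screw's bar, on its vertical axis, 152.5 mm above the bench, 25 mm before the box front. 32 mm hub; on it a flat bar for the key's slot, 24 long (x), 6 thick, 12 mm high; a 12 mm wide clamp arm reaches 38 mm along x from the axis over the lid's front edge. This frame turns with the screw.
- clamp (a joint): Turn of the clamp screw in rad: 0 = arm straight over the lid (starts at 0 to 0.2); grows counter-clockwise seen from above, stop at 1.75. From 1.1 on the arm is well clear of the lid. Stiff (0.12 N m), stays where it is left.
- lid_handle (a point): Centre of the lid's handle: a level steel bar 90 mm long (y), 14 thick (x), 14 high, on 10 mm posts at y = -40 and +40 mm; 36 mm above the lid's top, 164 mm above the bench when shut. The frame is the lid's: x points to the hinge, z up out of the lid.
- lid (a joint): Opening of the lid in rad: 0 = shut, stop at 0.40. Wooden lid 204 deep, 224 wide, 14 mm thick, about 0.5 kg, hinged along its far edge; sinks back to under 0.08 when let go. The rubber seal takes up to 22 N, pulled straight up at the handle, to break, then gives suddenly; past 0.08 rad only the lid's weight is left. 0.15 rad is a 30 mm gap at the front edge.
- lid_hinge (a point): Middle of the lid's level hinge line, which runs along y; 130 mm from the handle along the lid's x and 50 mm below it (lid's frame). Same axes as the lid.
- lid_front (a point): Middle of the lid's lower front edge, 202 mm from the hinge line; 114 mm above the bench when shut, its rise is the gap.
- gourd_bottle: Bystander: a gourd bottle with a narrow waist and a stalk, 72 mm wide, 108 mm tall; origin at the centre of its underside.
- round_gourd: Bystander: a round gourd, 80 mm wide, 72 mm tall; origin at the centre of its underside.
- gourd_cup: Bystander: an open cup made of a gourd, 60 mm wide, 55 mm tall; origin at the centre of its underside.
- stone: Bystander: a flat dark burnishing stone, 52 mm wide, 20 mm tall; origin at the centre of its underside.
- lacquer_jar: Bystander: a lidded glass jar, 52 mm wide, 65 mm tall; origin at the centre of its underside.
- lacquer_tin: Bystander: a tin, 66 mm wide, 80 mm tall; origin at the centre of its underside.
There are look-alikes about, which are no part of the job. Leave any green or turquoise look-alike of the part that bears key_grip alone.

How it is judged:
On the way, in this order (a step that is already met when the one before it is completed fails the run):
1. the clamp arm is turned clear of the lid (value of joint clamp above 1.1 rad), for 0.2 s.
2. the key stands on the bench again, let go, the lid still shut (height (world z) of key_grip between 0.055 and 0.07 m and angle between key_grip's own z axis and vertical below 0.12 rad and contact force between the fingers and key below 0.1 N and value of joint lid below 0.03 rad and distance between the grasp point and key_grip above 0.05 m), for 0.2 s.
3. the lid is broken free of its seal by the handle (value of joint lid above 0.08 rad and contact force between the fingers and lid above 0.5 N), for 0.2 s.
At the end, for the whole second after the job is handed in: the lid is held still by the gripper at its handle (grasp point within 60 mm, over 2 N), 0.10 to 0.20 rad open; clamp past 1.1 rad; the key stands upright (within 0.12 rad) on the bench, touching neither gripper nor lid (value of joint lid between 0.1 and 0.2 rad and velocity of joint lid between -0.05 and 0.05 rad/s and value of joint clamp above 1.1 rad and contact force between the fingers and lid above 2 N and distance between the grasp point and lid_handle below 0.06 m and contact force between key and lid below 0.1 N and contact force between the fingers and key below 0.1 N and height (world z) of key_grip between 0.055 and 0.07 m and angle between key_grip's own z axis and vertical below 0.12 rad); the arm keeps its last pose, push and grip.
It fails at once if the gripper or arm touches the clamp screw itself (contact force between any of the fingers, the arm and clamp above 0.5 N).
It fails at once if the lid flies open past 0.25 rad (a 50 mm gap) (value of joint lid above 0.25 rad).
It fails at once if a bystander is moved more than 30 mm (distance of any of gourd_bottle, round_gourd, gourd_cup, stone, lacquer_jar, lacquer_tin from where it was at the start of the episode above 0.03 m).
It also fails if it takes over 69 s, if anything falls off the work surface, if the arm or the gripper's body presses on something with over 40 N, if the wrist force passes 120 N, or if a joint passes its speed limit or range.

## Robot

A 6-joint arm with a two-finger parallel gripper is mounted at the origin on the work surface. World frame = base frame: x ahead of the robot, y to its left, z up, the work surface at z = 0. Lengths are in m, angles in rad, forces in N, time in s.
With the tool pointing down it reaches from about 0.35 to 0.975 m from the base axis. Payload 4.9 kg.
Tool frame: the origin (TCP) lies between the finger pads; the fingertips stand 25 mm ahead of it and the grasp point (between the pads) lies 6 mm ahead of it; z points along the fingers, y is the line along which they close (so a half turn about z gives the same grasp; the last joint's range is limited). The gripper opens to 85 mm and grips with 20 to 120 N. Pads are 22 mm wide; open, the fingers measure 114 mm over their backs; the gripper's body (76 mm by 85 mm) begins 54 mm behind the grasp point. The pads swing forward as they close: fully open they stand 13 mm farther back than shut.
Start: joints at [1.058, 0.053, 1.613, -0, 1.476, -0.119], TCP at [0.24, 0.577, 0.256] pointing down, gripper open.
Joint ranges: [-3.01, 3.01], [-1.01, 2.22], [0.06, 2.58], [-1.02, 4.17], [0.09, 2.62], [-3.14, 3.14]. Speed limits (rad/s): [2.57, 2.57, 3.14, 3.14, 3.14, 3.14].

## Interface

Orientations are given as a unit quaternion [w, x, y, z].
In Python, from plant import manip gives the robot as it stands.
- The arm moves only by the shell command python3 -m inch 'ROWS'. ROWS is JSON, a list of rows, each a list of 3 entries, a list of its own where there are three numbers: the shift along the tool's x, y, z in m, then the turn, a rotation vector about the tool's x, y, z in rad, then the opening, from 0 (shut) to 1 (fully open). A call has 1 to 8 rows; each row shifts and turns the commanded pose from where the row before left it, along the tool's axes as they then stand; what a row does not reach is not made up. A row lasts 1/10 s, in which the tool goes at most 50 mm and 8.59 degrees, less where a joint would pass 70% of its speed; a pose out of reach is approached as far as the arm can. A call with a gripper value outside its range is refused whole. The fingers move at their own pace and stop on an object; the grip force is fixed at half the most. Time passes only in rows, so rows that do not move let the fingers close. It gives the time, the measured TCP pose, the force, the opening and the grip force at its end, in the units of the state.
- manip.state(): the state, without advancing time (a new reading comes with each control period).
- manip.grab_frame(name): name is "scene" or "top" or "wrist"; returns (picture, depth): 400x640x3 uint8, red, green, blue; 400x640 float32, m along the optical axis (not along the pixel's ray), 0 where there is no reading.
- manip.camera_params(name): a dict with "camera_matrix" (3x3 intrinsics, pixels), "rvec" (rotation vector, rad) and "tvec" (3), from world to camera coordinates, as OpenCV has them. Camera axes: x right, y down, z forward; pixel columns grow to the right and rows downward; lengths in m; the calibration is good to about 2 mm. The wrist camera is an equidistant fisheye: a pixel r from the principal point sees the ray r / f radians off the axis. A picture is of the moment at which its call begins: read the wrist's pose just before it. camera_params takes no time and is no camera call; for the wrist camera it gives the pose at the moment of the call.
- manip.job_done(): hands the job in; it is judged then, once.
Trained networks look in the newest picture that a camera, given by its name, has taken for a name from the list of things; names that differ only in an ending like _2 or _b are one class to them, and where a whole thing is asked for, a point or a joint stands for the part that bears it (a point fixed in the world has none). Each returns a list of dicts, best first, with "score" (0 to 1); they miss things now and then, are a little off and sometimes report something else, mostly with a low value. They report only what shows in the picture. A call takes as long as a camera call. They do not tell look-alikes from the thing itself.
- manip.look_for(camera, label): "point" ([x, y, z] in m, in world coordinates, good to about 4 mm: the middle of the surface that is visible of it).
The state is a dict: "time": time; "joint_pos": joint angles; "joint_vel": joint speeds; "joint_efforts": joint torques, N m; "tool_pos": TCP position; "tool_rot": TCP orientation; "contact_force": force on the tool from outside, world axes, zero at the start; "ft_torque": the same for the moment, N m; "gripper_width": opening from 0.0 (shut) to 1.0 (fully open); "grasp_force": force on a finger pad.
Only numpy, scipy, OpenCV 4.12 (cv2) and the standard library are available. Lean on these libraries where they do the work, as an engineer would, in place of code of your own. Each camera call takes 0.05 s, during which the arm holds its last target. There are 200 camera calls.

## Working session

There is one attempt and no reset: what is moved stays moved. The work goes in short steps, Python scripts to look and compute and a shell command to move; the robot and the scene stay as the last step left them, time stands still between calls to the robot, and variables do not carry over. Pictures are saved under pics/ and viewed, at most 10 in all, crops included, and the job is handed in when it is done.

```bash
ls; mkdir -p pics
python3 - <<'E'
from plant import manip
import cv2
for c in ["scene","top"]:
    im,d=manip.grab_frame(c); cv2.imwrite(f"pics/{c}0.png",im[:,:,::-1])
    for n in ["key_grip","clamp_bar","lid_handle","lid_front"]:
        print(c,n,[( [round(float(v),3) for v in r["point"]],round(r["score"],2)) for r in manip.look_for(c,n)])
s=manip.state();print(s)
E
```

```text
pics
scene key_grip [([0.547, -0.228, 0.057], 0.81), ([0.541, -0.328, 0.052], 0.75), ([0.481, -0.276, 0.051], 0.66), ([0.431, -0.339, 0.048], 0.62)]
scene clamp_bar []
scene lid_handle [([0.638, 0.007, 0.127], 0.81)]
scene lid_front [([0.64, 0.011, 0.129], 0.57)]
top key_grip [([0.425, -0.332, 0.057], 0.74), ([0.478, -0.265, 0.065], 0.68), ([0.535, -0.319, 0.062], 0.6), ([0.54, -0.224, 0.066], 0.55)]
top clamp_bar [([0.428, 0.291, 0.05], 0.66), ([0.521, 0.058, 0.142], 0.52)]
top lid_handle [([0.63, 0.022, 0.128], 0.59)]
top lid_front []
{'time': 0.5, 'joint_pos': array([ 1.05800935e+00,  5.27200644e-02,  1.61290430e+00,  1.49247856e-05,
        1.47601544e+00, -1.19048901e-01]), 'joint_vel': array([-3.67796836e-06, -1.01728464e-03, -1.60626192e-03,  5.54012158e-04,
        1.01067567e-03,  8.71254702e-04]), 'joint_efforts': array([-1.41189721e-04, -3.93219674e+01, -3.70027792e+01, -1.85044933e-04,
        1.36269446e-03,  7.97620146e-06]), 'tool_pos': array([0.2397897 , 0.57714523, 0.25628855]), 'tool_rot': array([-1.43860517e-05,  1.95600503e-01,  9.80683661e-01, -2.01012080e-05]), 'contact_force': array([-0.21143868, -0.31339317,  0.2910232 ]), 'ft_torque': array([-0.02092385, -0.00650202,  0.02198073]), 'grasp_force': 0.0, 'gripper_width': 1.0032218269338338}
```

View pics/scene0.png

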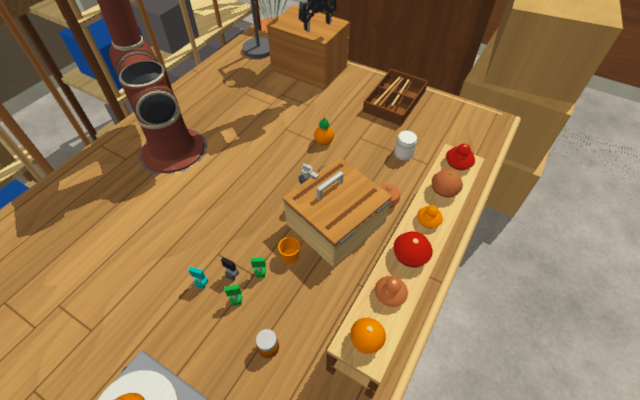

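View pics/top0.png

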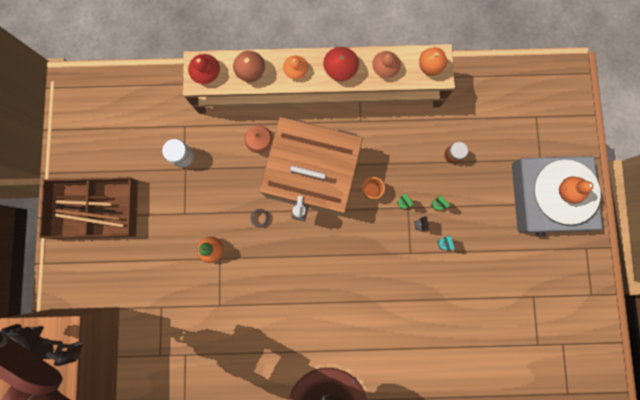

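Candidates for the key in the scene picture are black (230,267), turquoise (198,277), green (258,266) and green (234,294). In the top picture they are (422,224), (447,244), (405,202) and (440,203). The black paddle fits the description. The clamp is at top (300,207) and the lid handle spans (291,168) to (325,177), so the box is yawed about -15°. I'll check the choice in a crop and work out the move to above it.

```bash
cat > h.py <<'E'
from plant import manip
import cv2, numpy as np
from scipy.spatial.transform import Rotation as Ro
np.set_printoptions(precision=4,suppress=True)
def tool():
    s=manip.state(); q=s["tool_rot"]; return s["tool_pos"],Ro.from_quat([q[1],q[2],q[3],q[0]])
def to(p,yaw=None,tilt=0):
    "shift in tool axes to TCP p; then turn in tool axes to tool-down with tool x at yaw"
    t,R=tool(); print("shift",R.inv().apply(np.array(p)-t))
    if yaw is not None:
        T=Ro.from_euler("z",yaw)*Ro.from_euler("x",np.pi); print("turn",(R.inv()*T).as_rotvec())
def cloud(cam):
    P=manip.camera_params(cam); im,d=manip.grab_frame(cam); K=P["camera_matrix"]
    v,u=np.mgrid[:400,:640]; x=(u-K[0,2])/K[0,0]; y=(v-K[1,2])/K[1,1]
    if cam=="wrist":
        r=np.hypot(u-K[0,2],v-K[1,2])+1e-9; th=r/K[0,0]; s=np.tan(np.minimum(th,1.4))/r
        x=(u-K[0,2])*s; y=(v-K[1,2])*s
    c=np.dstack([x*d,y*d,d]); R=Ro.from_rotvec(np.ravel(P["rvec"])); 
    w=R.inv().apply(c.reshape(-1,3)-np.ravel(P["tvec"])).reshape(400,640,3); w[d==0]=np.nan
    return im,w
def rect(w,m):
    p=w[m][:,:2]; (c,s,a)=cv2.minAreaRect((p*1000).astype(np.float32)); 
    _,_,vt=np.linalg.svd(p-p.mean(0),full_matrices=False)
    return len(p),"mean",p.mean(0),"rect",np.array(c)/1000,s,"long axis yaw",np.arctan2(vt[0,1],vt[0,0])%np.pi
E
python3 - <<'E'
from h import *
im,w=cloud("top")
near=lambda x,y,r:(np.hypot(w[...,0]-x,w[...,1]-y)<r)
for n,(x,y,r,z0,z1) in dict(key=(.478,-.268,.04,.06,.09),handle=(.635,.015,.08,.155,.18),clamp=(.53,.05,.04,.145,.17)).items():
    m=near(x,y,r)&(w[...,2]>z0)&(w[...,2]<z1); print(n,rect(w,m) if m.sum()>5 else m.sum(), np.median(w[...,2][m]))
m=near(.52,.055,.05); print(np.nanmax(w[...,2][m]))
a=cv2.resize(im[185:265,240:340],None,fx=4,fy=4,interpolation=2); b=cv2.resize(im[185:265,375:475],None,fx=4,fy=4,interpolation=2)
cv2.imwrite("pics/crop.png",np.hstack([a,b])[:,:,::-1])
to([.478,-.268,.256])
E
```

```text
key (86, 'mean', array([ 0.4775, -0.2701]), 'rect', array([ 0.4781, -0.2714]), (35.85808563232422, 12.35876750946045), 'long axis yaw', np.float64(0.06640573450424592)) 0.07946142797127718
handle (220, 'mean', array([0.6044, 0.0309]), 'rect', array([0.6053, 0.031 ]), (89.62294006347656, 14.776494979858398), 'long axis yaw', np.float64(1.2964897410706813)) 0.17063792283028256
clamp (27, 'mean', array([0.5133, 0.0565]), 'rect', array([0.5125, 0.0588]), (9.755365371704102, 24.755138397216797), 'long axis yaw', np.float64(3.0170590662599235)) 0.153868476894644
0.1586229498296725
shift [-0.5442 -0.6891  0.0003]
```

View pics/crop.png

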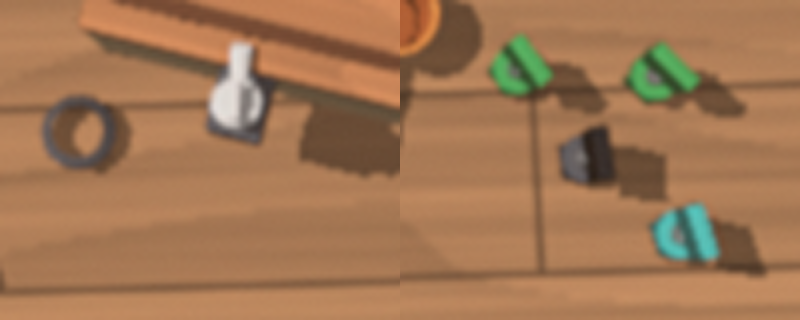

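The left crop shows the clamp hub at (238,100) with its arm over the lid. In the right crop the black key is at (587,157), clear of the green and turquoise ones, and its measured 36 x 12 mm top at 79 mm high matches. The clamp lies 97 mm before the handle, as it should.

```bash
R='x'
python3 -m inch '[[[-0.0273,-0.0346,0],[0,0,0],0.5],[[-0.0273,-0.0346,0],[0,0,0],0.5],[[-0.0273,-0.0346,0],[0,0,0],0.5],[[-0.0273,-0.0346,0],[0,0,0],0.5],[[-0.0273,-0.0346,0],[0,0,0],0.5],[[-0.0273,-0.0346,0],[0,0,0],0.5],[[-0.0273,-0.0346,0],[0,0,0],0.5],[[-0.0273,-0.0346,0],[0,0,0],0.5]]' &&
python3 -m inch '[[[-0.0273,-0.0346,0],[0,0,0],0.5],[[-0.0273,-0.0346,0],[0,0,0],0.5],[[-0.0273,-0.0346,0],[0,0,0],0.5],[[-0.0273,-0.0346,0],[0,0,0],0.5],[[-0.0273,-0.0346,0],[0,0,0],0.5],[[-0.0273,-0.0346,0],[0,0,0],0.5],[[-0.0273,-0.0346,0],[0,0,0],0.5],[[-0.0273,-0.0346,0],[0,0,0],0.5]]' &&
python3 -m inch '[[[-0.0273,-0.0346,0],[0,0,0],0.5],[[-0.0273,-0.0346,0],[0,0,0],0.5],[[-0.0273,-0.0346,0],[0,0,0],0.5],[[-0.0273,-0.0346,0],[0,0,0],0.5],[[0,0,0],[0,0,0.149],0.5],[[0,0,0],[0,0,0.149],0.5],[[0,0,0],[0,0,0.149],0.5],[[0,0,0],[0,0,0.149],0.5]]' &&
python3 -m inch '[[[0,0,0],[0,0,0.149],0.5],[[0,0,0],[0,0,0.149],0.5],[[0,0,0],[0,0,0.149],0.5],[[0,0,0],[0,0,0.149],0.5],[[0,0,0],[0,0,0.149],0.5],[[0,0,0],[0,0,0.149],0.5],[[0,0,0],[0,0,0.149],0.5],[[0,0,0],[0,0,0.149],0.5]]' &&
python3 -m inch '[[[0,0,0],[0,0,0.149],0.5],[[0,0,0],[0,0,0.149],0.5],[[0,0,0],[0,0,0.149],0.5],[[0,0,0],[0,0,0.149],0.5],[[0,0,0],[0,0,0.149],0.5],[[0,0,0],[0,0,0.149],0.5],[[0,0,0],[0,0,0],0.5],[[0,0,0],[0,0,0],0.5]]'
cat > k.py <<'E'
from h import *
im,w=cloud("wrist"); cv2.imwrite("pics/w1.png",im[:,:,::-1])
m=(np.hypot(w[...,0]-.478,w[...,1]+.271)<.04)&(w[...,2]>.072)&(w[...,2]<.09)
print(rect(w,m),np.median(w[...,2][m])); print(manip.state()["joint_pos"])
to([.478,-.271,.068],.066)
E
python3 k.py
```

```text
time: 1.35
tool_pos: [0.3354, 0.2362, 0.2566]
tool_rot: [0.0, 0.195, 0.981, 0.0]
contact_force: [1.4, -0.3, -0.3]
gripper_width: 0.504
grasp_force: 0.0
time: 2.15
tool_pos: [0.4309, -0.1037, 0.2567]
tool_rot: [0.001, 0.196, 0.981, -0.0]
contact_force: [0.1, 1.2, -0.1]
gripper_width: 0.498
grasp_force: 0.0
time: 2.95
tool_pos: [0.4785, -0.2716, 0.2563]
tool_rot: [-0.0, 0.478, 0.878, 0.0]
contact_force: [0.3, -0.4, -0.5]
gripper_width: 0.501
grasp_force: 0.0
time: 3.75
tool_pos: [0.4785, -0.2714, 0.2564]
tool_rot: [0.0, 0.888, 0.459, 0.0]
contact_force: [0.1, 0.9, -0.3]
gripper_width: 0.495
grasp_force: 0.0
time: 4.55
tool_pos: [0.4785, -0.2714, 0.2564]
tool_rot: [0.0, 0.999, 0.034, 0.0]
contact_force: [0.2, 0.0, -0.1]
gripper_width: 0.502
grasp_force: 0.0
(434, 'mean', array([ 0.4816, -0.272 ]), 'rect', array([ 0.4804, -0.272 ]), (36.64363479614258, 11.52892780303955), 'long axis yaw', np.float64(0.09843083214161918)) 0.07979244720767428
[-0.6512 -0.1264  1.7873 -0.      1.4807  0.8512]
shift [-0.0005 -0.0004  0.1883]
turn [ 0.     -0.      0.0025]
```

```bash
python3 -m inch '[[[0.001,0,0.03],[0,0,-0.018],0.5],[[0,0,0.035],[0,0,0],0.5],[[0,0,0.035],[0,0,0],0.5],[[0,0,0.035],[0,0,0],0.5],[[0,0,0.03],[0,0,0],0.5],[[0,0,0.021],[0,0,0],0.5],[[0,0,0],[0,0,0],0.5],[[0,0,0],[0,0,0],0.2]]' &&
python3 -m inch '[[[0,0,0],[0,0,0],0],[[0,0,0],[0,0,0],0],[[0,0,0],[0,0,0],0],[[0,0,0],[0,0,0],0],[[0,0,0],[0,0,0],0],[[0,0,0],[0,0,0],0]]' &&
python3 -m inch '[[[0,0,-0.01],[0,0,0],0],[[0,0,-0.03],[0,0,0],0],[[0,0,-0.04],[0,0,0],0],[[0,0,-0.04],[0,0,0],0],[[0,0,-0.04],[0,0,0],0],[[0,0,-0.03],[0,0,0],0],[[0,0,0],[0,0,0],0],[[0,0,0],[0,0,0],0]]'
python3 - <<'E'
from h import *
im,w=cloud("scene");cv2.imwrite("pics/s2.png",cv2.resize(im[130:330,150:350],None,fx=3,fy=3)[:,:,::-1])
to([.513,.058,.26],-.125)
E
```

```text
time: 5.4
tool_pos: [0.4796, -0.2714, 0.0706]
tool_rot: [-0.0, 0.999, 0.042, -0.0]
contact_force: [1.1, -0.2, -0.9]
gripper_width: 0.346
grasp_force: 0.0
time: 6.0
tool_pos: [0.4805, -0.2721, 0.0722]
tool_rot: [0.001, 0.999, 0.042, 0.001]
contact_force: [0.1, 0.7, 5.9]
gripper_width: 0.13
grasp_force: 60.8
time: 6.8
tool_pos: [0.4793, -0.2712, 0.2603]
tool_rot: [0.0, 0.999, 0.042, 0.0]
contact_force: [-0.6, 0.7, -1.9]
gripper_width: 0.134
grasp_force: 60.0
shift [ 0.0617 -0.3247 -0.001 ]
turn [-0.0016  0.0022  0.2088]
```

View pics/s2.png

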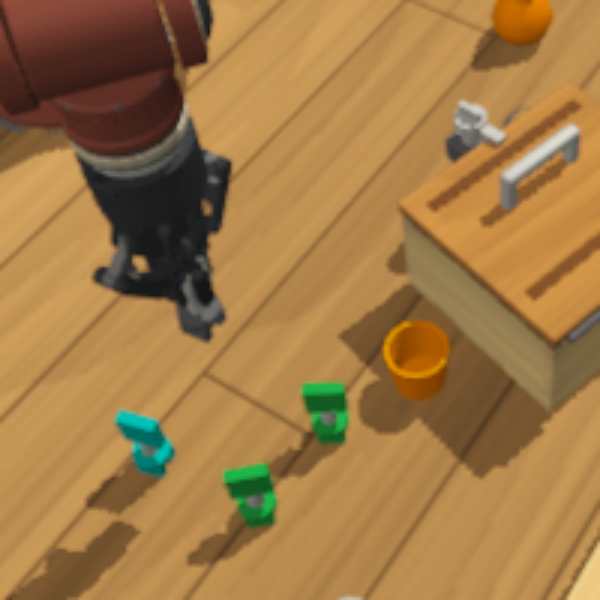

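The gripper holds the black key upright (about crop (205,300)), and the look-alikes are untouched. I'll go near the clamp for a closer measurement.

```bash
python3 -m inch '[[[0.0055,-0.029,0],[0,0,0],0],[[0.0055,-0.029,0],[0,0,0],0],[[0.0055,-0.029,0],[0,0,0],0],[[0.0055,-0.029,0],[0,0,0],0],[[0.0055,-0.029,0],[0,0,0],0],[[0.0055,-0.029,0],[0,0,0],0],[[0.0055,-0.029,0],[0,0,0],0],[[0.0055,-0.029,0],[0,0,0],0]]' &&
python3 -m inch '[[[0,0,0],[0,0,0.104],0],[[0,0,0],[0,0,0.104],0],[[0,0,0],[0,0,0],0],[[0,0,0],[0,0,0],0],[[0,0,0],[0,0,0],0]]'
cat > k.py <<'E'
from h import *
print(manip.state()["contact_force"])
im,w=cloud("wrist"); cv2.imwrite("pics/w2.png",im[:,:,::-1])
for z0,z1 in [(.148,.158),(.130,.146)]:
    m=(np.hypot(w[...,0]-.513,w[...,1]-.058)<.045)&(w[...,2]>z0)&(w[...,2]<z1)
    if m.sum()>5: print(rect(w,m),np.median(w[...,2][m]))
m=(np.hypot(w[...,0]-.605,w[...,1]-.031)<.07)&(w[...,2]>.165)&(w[...,2]<.176)
if m.sum()>5: print("handle",rect(w,m))
to([.513,.058,.26],-.125)
E
python3 k.py
```

```text
time: 7.65
tool_pos: [0.5025, -0.035, 0.257]
tool_rot: [-0.001, 0.999, 0.042, -0.003]
contact_force: [0.2, 0.6, -1.7]
gripper_width: 0.133
grasp_force: 59.9
time: 8.15
tool_pos: [0.5034, -0.0365, 0.2591]
tool_rot: [-0.0, 0.998, -0.062, -0.001]
contact_force: [-0.6, -0.0, -1.4]
gripper_width: 0.134
grasp_force: 59.9
[-0.6345 -0.0029 -1.3874]
(268, 'mean', array([0.5158, 0.0557]), 'rect', array([0.5155, 0.0561]), (7.806894302368164, 25.357887268066406), 'long axis yaw', np.float64(3.0604631901991537)) 0.15203187635161602
(1228, 'mean', array([0.5258, 0.0523]), 'rect', array([0.5259, 0.0517]), (31.17890739440918, 53.33085632324219), 'long axis yaw', np.float64(0.02404763133738763)) 0.13964683831886038
handle (2264, 'mean', array([0.6059, 0.027 ]), 'rect', array([0.607 , 0.0305]), (89.92955017089844, 14.578897476196289), 'long axis yaw', np.float64(1.2986973854114119))
shift [-0.0023 -0.095  -0.0005]
turn [-0.0001  0.0014  0.0015]
```

View pics/w2.png

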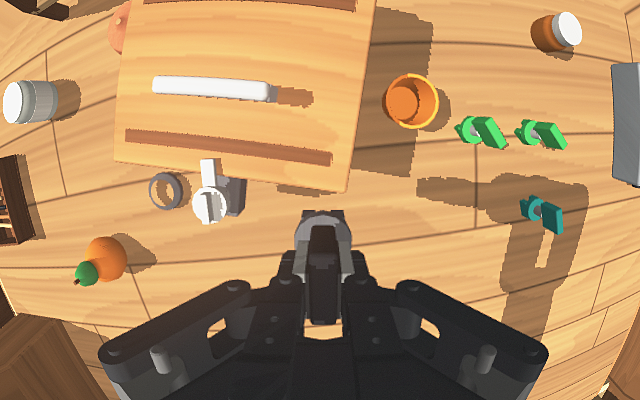

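The wrist view shows the clamp bar at (210,207) with its arm over the lid, the handle at (152–270,88), and the key's collar and paddle at (323,235). I'll move straight in front of the clamp, where the bar and the key's collar can be measured in the same view.

```bash
python3 -m inch '[[[-0.02,-0.031,0],[0,0,0],0],[[-0.02,-0.031,0],[0,0,0],0],[[-0.02,-0.031,0],[0,0,0],0],[[0,0,0],[0,0,-0.025],0],[[0,0,0],[0,0,0],0],[[0,0,0],[0,0,0],0]]'
cat > k.py <<'E'
from h import *
t,R=tool(); im,w=cloud("wrist"); cv2.imwrite("pics/w3.png",cv2.resize(im[100:300,200:440],None,fx=3,fy=3)[:,:,::-1])
L=R.inv().apply((w-t).reshape(-1,3)).reshape(w.shape)   # tool frame
m=(np.hypot(w[...,0]-.514,w[...,1]-.057)<.03)&(w[...,2]>.1485)&(w[...,2]<.158)
p=(L[m][:,:2]*1000).astype(np.float32); print("bar tool frame mm",len(p),cv2.minAreaRect(p),p.mean(0), "lineslope",np.polyfit(p[:,0],p[:,1],1))
for z0 in range(10,80,6):
    m=(abs(L[...,1])<.03)&(abs(L[...,0])<.03)&(L[...,2]*1000>z0)&(L[...,2]*1000<z0+6)
    if m.sum()>5: q=L[m]*1000; print(z0,len(q),"x",q[:,0].min(),q[:,0].max(),"y",np.percentile(q[:,1],[1,99]),"mid",np.percentile(q[:,1],[1,99]).mean())
print(tool()[0])
E
python3 k.py
```

```text
time: 8.8
tool_pos: [0.4562, 0.0626, 0.2604]
tool_rot: [0.0, 0.999, -0.05, 0.0]
contact_force: [-1.0, -0.4, -1.4]
gripper_width: 0.126
grasp_force: 59.9
bar tool frame mm 296 ((59.83029556274414, 0.15412688255310059), (5.833392143249512, 23.48904037475586), 89.88783264160156) [59.8782  0.17  ] lineslope [-0.0012  0.2428]
10 398 x 6.742186707189161 18.283279569457267 y [-17.3768  19.8167] mid 1.2199607217231438
16 279 x 6.921514709630341 18.56378594231359 y [-15.787   18.7286] mid 1.470798234480914
22 55 x 10.845025746271327 18.17490778490062 y [-7.7326 10.5172] mid 1.3922945733241918
40 272 x -4.06632713348066 16.53686724697223 y [-14.9892  17.0211] mid 1.0159620717610833
46 681 x -4.644598257863809 17.119330487532018 y [-15.0466  17.0759] mid 1.0146490889576407
52 98 x 5.038743624235769 16.756761686917674 y [-11.9199  16.4768] mid 2.2784179139936604
58 35 x 11.320880348512507 12.295578025731288 y [-11.8639  13.7737] mid 0.9548969829672016
64 56 x 10.948623121577073 12.237137891031242 y [-11.6011  14.1506] mid 1.2747494217335875
70 25 x 11.381230258145898 11.953804489126767 y [-11.6149  13.5755] mid 0.9802731657710284
[0.4563 0.0624 0.2603]
```

View pics/w3.png

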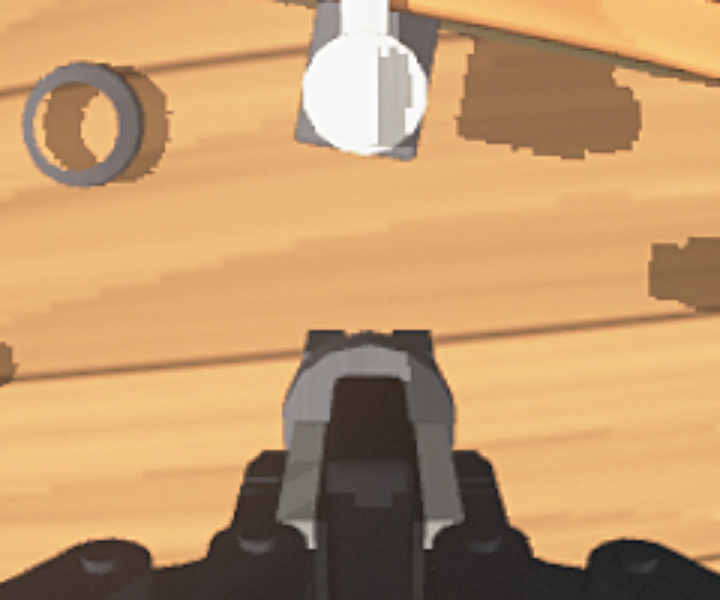

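The bar is parallel to the slot within 0.01 rad. It lies 59.8 mm ahead of the key and about 0.9 mm to its -y, both measured in the same view. I'll move over it and lower.

```bash
python3 -m inch '[[[0.02,-0.0003,0],[0,0,0],0],[[0.02,-0.0003,0],[0,0,0],0],[[0.0198,-0.0003,0],[0,0,0],0],[[0,0,0],[0,0,0],0],[[0,0,0.015],[0,0,0],0],[[0,0,0.015],[0,0,0],0],[[0,0,0.006],[0,0,0],0],[[0,0,0],[0,0,0],0]]' &&
python3 -m inch '[[[0,0,0.002],[0,0,0],0],[[0,0,0.002],[0,0,0],0],[[0,0,0],[0,0,0],0]]' 
python3 -c "
from h import *
to([.4563+.0596,.0624-.0060,.214],-.10);print(manip.state()['ft_torque'])"
```

```text
time: 9.65
tool_pos: [0.5138, 0.0583, 0.2217]
tool_rot: [0.0, 0.999, -0.05, -0.002]
contact_force: [-0.6, -0.5, -1.9]
gripper_width: 0.13
grasp_force: 60.0
time: 9.95
tool_pos: [0.5156, 0.0583, 0.2206]
tool_rot: [0.0, 0.999, -0.05, 0.0]
contact_force: [0.4, 0.7, -1.0]
gripper_width: 0.133
grasp_force: 60.0
shift [0.0005 0.0019 0.0066]
turn [-0.     -0.0006  0.0009]
[ 0.0154 -0.0004  0.0036]
```

```bash
python3 -m inch '[[[0,0,0.002],[0,0,0],0],[[0,0,0.002],[0,0,0],0],[[0,0,0],[0,0,0],0]]' 
python3 -m inch '[[[0,0,0.002],[0,0,0],0],[[0,0,0],[0,0,0],0],[[0,0,0],[0,0,0],0]]'
python3 - <<'E'
from h import *
print(manip.state()['ft_torque'],tool()[0])
im,_=manip.grab_frame("scene");cv2.imwrite("pics/s3.png",cv2.resize(im[120:240,240:400],None,fx=5,fy=5,interpolation=2)[:,:,::-1])
t,R=tool(); im,w=cloud("wrist"); L=R.inv().apply((w-t).reshape(-1,3)).reshape(w.shape)*1000
for z0,z1 in [(55,60),(62,67),(69,72),(78,84)]:
    m=(abs(L[...,1])<30)&(abs(L[...,0])<30)&(L[...,2]>z0)&(L[...,2]<z1)
    if m.sum()>5: q=L[m]; print(z0,len(q),"x",q[:,0].min(),q[:,0].max(),"y",q[:,1].min(),q[:,1].max())
E
```

```text
time: 10.25
tool_pos: [0.5153, 0.0582, 0.216]
tool_rot: [0.0, 0.999, -0.05, -0.0]
contact_force: [-0.1, -1.0, -1.3]
gripper_width: 0.13
grasp_force: 60.0
time: 10.55
tool_pos: [0.5155, 0.0582, 0.2143]
tool_rot: [0.0, 0.999, -0.05, -0.0]
contact_force: [-0.0, -0.3, -1.2]
gripper_width: 0.131
grasp_force: 60.0
[ 0.0063  0.0664 -0.0006] [0.5155 0.0582 0.2143]
55 31 x 8.17475993200486 15.950521799411115 y -11.584546256070281 15.860424496006884
62 49 x 11.052003148419368 12.44941582940645 y -11.959384129843247 14.044398507708905
69 34 x 11.355537557205164 12.689476914337877 y -11.14094711017118 13.773516438209075
78 399 x 4.10927504612683 29.99184812076392 y -13.814617557058217 17.060657142643645
```

View pics/s3.png

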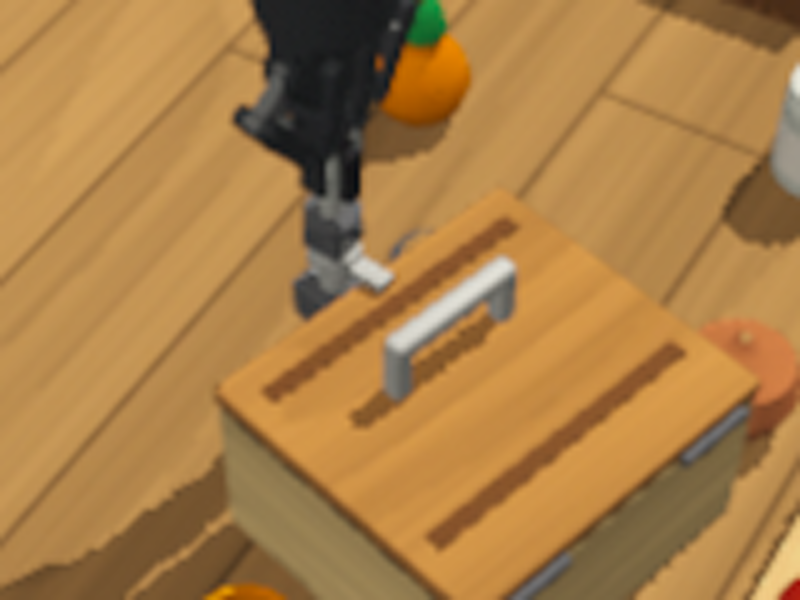

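The key is seated over the bar (prong ends about 143 mm high, no contact force). Turning counter-clockwise.

```bash
python3 -m inch '[[[0,0,0],[0,0,-0.1],0],[[0,0,0],[0,0,-0.1],0],[[0,0,0],[0,0,-0.1],0],[[0,0,0],[0,0,-0.1],0]]' &&
python3 -m inch '[[[0,0,0],[0,0,-0.1],0],[[0,0,0],[0,0,-0.1],0],[[0,0,0],[0,0,-0.1],0],[[0,0,0],[0,0,-0.1],0],[[0,0,0],[0,0,-0.1],0],[[0,0,0],[0,0,-0.1],0]]' &&
python3 -m inch '[[[0,0,0],[0,0,-0.1],0],[[0,0,0],[0,0,-0.1],0],[[0,0,0],[0,0,-0.1],0],[[0,0,0],[0,0,-0.1],0],[[0,0,0],[0,0,0],0],[[0,0,0],[0,0,0],0],[[0,0,0],[0,0,0],0]]'
python3 - <<'E'
from h import *
print(manip.state()['ft_torque'],tool()[0],tool()[1].as_matrix()[:,0],manip.state()['joint_pos'])
im,_=manip.grab_frame("scene");cv2.imwrite("pics/s4.png",cv2.resize(im[120:240,240:400],None,fx=5,fy=5,interpolation=2)[:,:,::-1])
E
```

```text
time: 11.05
tool_pos: [0.5154, 0.0579, 0.2144]
tool_rot: [0.0, 0.988, 0.152, -0.0]
contact_force: [-0.8, -1.3, -1.5]
gripper_width: 0.135
grasp_force: 59.9
time: 11.65
tool_pos: [0.5155, 0.0579, 0.2144]
tool_rot: [0.0, 0.899, 0.437, -0.0]
contact_force: [-0.5, -1.3, -1.7]
gripper_width: 0.136
grasp_force: 59.9
time: 12.35
tool_pos: [0.5155, 0.058, 0.2144]
tool_rot: [0.0, 0.796, 0.605, -0.0]
contact_force: [0.4, -1.3, -0.7]
gripper_width: 0.133
grasp_force: 59.9
[-0.3854  0.036  -0.0219] [0.5155 0.058  0.2144] [ 0.2681  0.9634 -0.0005] [-0.0312 -0.1751  1.9014 -0.0006  1.4152  0.2404]
```

View pics/s4.png

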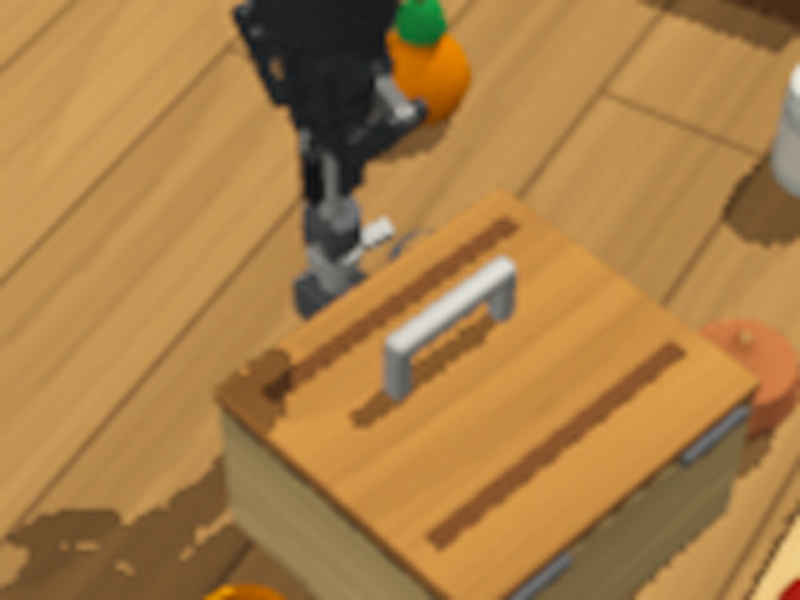

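The arm has swung parallel to the box front, so the clamp is well clear. I'll relieve the torque, lift off, and set the key down at free bench near (0.43,-0.10).

```bash
python3 -m inch '[[[0,0,0],[0,0,0.06],0],[[0,0,0],[0,0,0],0],[[0,0,-0.005],[0,0,0],0],[[0,0,-0.008],[0,0,0],0],[[0,0,-0.012],[0,0,0],0],[[0,0,-0.02],[0,0,0],0],[[0,0,-0.015],[0,0,-0.06],0]]' &&
python3 -m inch '[[[-0.035,-0.008,0],[0,0,0],0],[[-0.035,-0.008,0],[0,0,0],0],[[-0.035,-0.008,0],[0,0,0],0],[[-0.035,-0.008,0],[0,0,0],0],[[-0.035,-0.008,0],[0,0,0],0],[[0,0,0.04],[0,0,0],0],[[0,0,0.04],[0,0,0],0],[[0,0,0.04],[0,0,0],0]]' &&
python3 -m inch '[[[0,0,0.04],[0,0,0],0],[[0,0,0.025],[0,0,0],0],[[0,0,0],[0,0,0],0],[[0,0,0],[0,0,0],0]]'
python3 -c "
from h import *
to([.43,-.1,.0725],1.30);print(manip.state()['joint_pos'])"
```

```text
time: 13.1
tool_pos: [0.5159, 0.0583, 0.2768]
tool_rot: [0.001, 0.795, 0.606, 0.001]
contact_force: [-0.1, 0.9, -0.5]
gripper_width: 0.131
grasp_force: 59.9
time: 13.9
tool_pos: [0.4309, -0.1004, 0.155]
tool_rot: [0.002, 0.796, 0.605, 0.001]
contact_force: [0.4, -0.8, -1.0]
gripper_width: 0.13
grasp_force: 60.1
time: 14.3
tool_pos: [0.431, -0.1, 0.0907]
tool_rot: [0.0, 0.796, 0.606, 0.0]
contact_force: [0.6, -0.2, -2.0]
gripper_width: 0.134
grasp_force: 59.7
shift [-0.0003 -0.001   0.0182]
turn [0.0011 0.0001 0.0009]
[-0.3966 -0.2354  2.1719  0.0001  1.204  -0.1267]
```

```bash
python3 -m inch '[[[0,0,0.012],[0,0,0],0],[[0,0,0.003],[0,0,0],0],[[0,0,0.0015],[0,0,0],0],[[0,0,0],[0,0,0],0],[[0,0,0],[0,0,0],0]]' &&
python3 -m inch '[[[0,0,0.001],[0,0,0],0],[[0,0,0],[0,0,0],0],[[0,0,0],[0,0,0],0]]'&&
python3 -m inch '[[[0,0,0.001],[0,0,0],0],[[0,0,0],[0,0,0],0],[[0,0,0],[0,0,0],0]]'
```

```text
time: 14.8
tool_pos: [0.4305, -0.0998, 0.0732]
tool_rot: [0.0, 0.796, 0.606, 0.0]
contact_force: [-0.5, -0.1, -1.5]
gripper_width: 0.131
grasp_force: 59.9
time: 15.1
tool_pos: [0.4306, -0.0999, 0.0722]
tool_rot: [0.0, 0.796, 0.605, 0.0]
contact_force: [1.0, -0.2, 0.3]
gripper_width: 0.13
grasp_force: 60.0
time: 15.4
tool_pos: [0.4308, -0.1, 0.0721]
tool_rot: [0.0, 0.796, 0.606, 0.0]
contact_force: [-2.3, 1.2, 7.4]
gripper_width: 0.131
grasp_force: 61.3
```

Contact with the bench. Release and retreat.

```bash
python3 -m inch '[[[0,0,0],[0,0,0],0.2],[[0,0,0],[0,0,0],0.35],[[0,0,0],[0,0,0],0.5],[[0,0,0],[0,0,0],0.5],[[0,0,0],[0,0,0],0.5],[[0,0,-0.01],[0,0,0],0.5],[[0,0,-0.02],[0,0,0],0.5],[[0,0,-0.04],[0,0,0],0.5]]' &&
python3 -m inch '[[[0,0,-0.04],[0,0,0],0.5],[[0,0,-0.04],[0,0,0],0.5],[[0,0,-0.04],[0,0,0],0.5],[[0,0,0],[0,0,0],0.5],[[0,0,0],[0,0,0],0.5]]'
python3 - <<'E'
from h import *
im,w=cloud("scene")
m=(np.hypot(w[...,0]-.43,w[...,1]+.1)<.04)&(w[...,2]>.01); print("scene key top",m.sum(),np.nanmax(w[...,2][m]))
im,w=cloud("wrist")
m=(np.hypot(w[...,0]-.43,w[...,1]+.1)<.04)&(w[...,2]>.072)&(w[...,2]<.09); print(rect(w,m),np.median(w[...,2][m]),w[...,2][m].std())
im,w=cloud("top")
m=(np.hypot(w[...,0]-.513,w[...,1]-.058)<.05)&(w[...,2]>.132)&(w[...,2]<.16); print("clamp",rect(w,m))
m=(np.hypot(w[...,0]-.513,w[...,1]-.058)<.03)&(w[...,2]>.1485)&(w[...,2]<.16); print("bar",rect(w,m))
m=(np.hypot(w[...,0]-.605,w[...,1]-.031)<.07)&(w[...,2]>.165)&(w[...,2]<.176); print("handle",rect(w,m),np.median(w[...,2][m]))
a=im[150:270,240:470]; cv2.imwrite("pics/t5.png",cv2.resize(a,None,fx=3,fy=3)[:,:,::-1])
to([.606,.031,.262],1.2975)
E
```

```text
time: 16.2
tool_pos: [0.4281, -0.0989, 0.1391]
tool_rot: [-0.003, 0.796, 0.605, -0.002]
contact_force: [0.5, 0.3, 0.8]
gripper_width: 0.498
grasp_force: 0.0
time: 16.7
tool_pos: [0.4308, -0.1, 0.2628]
tool_rot: [0.002, 0.796, 0.606, 0.001]
contact_force: [0.1, -0.5, -0.5]
gripper_width: 0.497
grasp_force: 0.0
scene key top 3397 0.5592297936557705
(396, 'mean', array([ 0.4311, -0.101 ]), 'rect', array([ 0.4316, -0.102 ]), (34.68105697631836, 11.871779441833496), 'long axis yaw', np.float64(1.2784434011615733)) 0.07992551239643837 0.0009128091395587589
clamp (188, 'mean', array([0.5195, 0.0616]), 'rect', array([0.5322, 0.0619]), (54.870540618896484, 60.013362884521484), 'long axis yaw', np.float64(0.7997368686412938))
bar (26, 'mean', array([0.5135, 0.0561]), 'rect', array([0.5138, 0.0562]), (23.239770889282227, 6.266243934631348), 'long axis yaw', np.float64(1.14897139237951))
handle (207, 'mean', array([0.6044, 0.03  ]), 'rect', array([0.6052, 0.0309]), (89.83668518066406, 14.380819320678711), 'long axis yaw', np.float64(1.2923204842197733)) 0.1705829040411279
shift [ 0.1728  0.1353 -0.0031]
turn [-0.0028 -0.0004  0.0033]
```

View pics/t5.png

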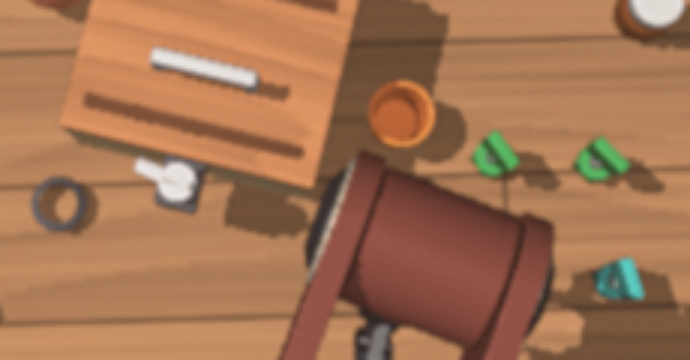

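The clamp bar now lies along the front (joint ≈1.42 rad; arm at crop (150,170)), and the key stands at (0.431,-0.101) with its top at 80 mm. The lid is shut (handle top 170.6 mm). Next I'll go to the handle.

```bash
python3 -m inch '[[[0.0346,0.0271,0],[0,0,0],0.5],[[0.0346,0.0271,0],[0,0,0],0.5],[[0.0346,0.0271,0],[0,0,0],0.5],[[0.0346,0.0271,0],[0,0,0],0.5],[[0.0346,0.0271,0],[0,0,0],0.5],[[0,0,0],[0,0,0],0.5],[[0,0,0.035],[0,0,0],0.5],[[0,0,0.025],[0,0,0],0.5]]' &&
python3 -m inch '[[[0,0,0.02],[0,0,0],0.5],[[0,0,0.01],[0,0,0],0.5],[[0,0,0],[0,0,0],0.5],[[0,0,0],[0,0,0],0.5]]'
python3 -c "
from h import *
to([.606,.031,.17],1.2965)"
```

```text
time: 17.65
tool_pos: [0.6059, 0.0309, 0.1979]
tool_rot: [-0.001, 0.796, 0.606, -0.001]
contact_force: [0.1, -0.9, -0.9]
gripper_width: 0.5
grasp_force: 0.0
time: 18.05
tool_pos: [0.607, 0.0306, 0.1713]
tool_rot: [0.0, 0.796, 0.605, 0.0]
contact_force: [0.4, 0.2, 0.5]
gripper_width: 0.5
grasp_force: 0.0
shift [ 0.0001 -0.0011  0.0013]
turn [ 0.0004 -0.      0.004 ]
```

```bash
python3 -m inch '[[[0,0,0],[0,0,0],0.3],[[0,0,0],[0,0,0],0],[[0,0,0],[0,0,0],0],[[0,0,0],[0,0,0],0],[[0,0,0],[0,0,0],0],[[0,0,0],[0,0,0],0]]' &&
python3 -m inch '[[[0,0.0003,-0.0007],[0.005,0,0],0],[[0,0.0003,-0.0007],[0.005,0,0],0],[[0,0,0],[0,0,0],0],[[0,0,0],[0,0,0],0]]'&&
python3 -m inch '[[[0,0.0003,-0.0007],[0.005,0,0],0],[[0,0.0003,-0.0007],[0.005,0,0],0],[[0,0,0],[0,0,0],0],[[0,0,0],[0,0,0],0]]'
```

```text
time: 18.65
tool_pos: [0.6066, 0.0311, 0.1726]
tool_rot: [-0.0, 0.796, 0.606, -0.0]
contact_force: [-6.3, 1.0, 5.4]
gripper_width: 0.15
grasp_force: 59.8
time: 19.05
tool_pos: [0.6067, 0.031, 0.1727]
tool_rot: [-0.005, 0.796, 0.606, -0.004]
contact_force: [-5.9, 1.1, 2.2]
gripper_width: 0.152
grasp_force: 59.2
time: 19.45
tool_pos: [0.6069, 0.031, 0.1728]
tool_rot: [-0.009, 0.796, 0.606, -0.007]
contact_force: [-5.4, 1.5, -1.9]
gripper_width: 0.151
grasp_force: 58.7
```

```bash
python3 -m inch '[[[0,0.0003,-0.0007],[0.005,0,0],0],[[0,0.0003,-0.0007],[0.005,0,0],0],[[0,0.0003,-0.0007],[0.005,0,0],0],[[0,0.0003,-0.0007],[0.005,0,0],0],[[0,0,0],[0,0,0],0]]'&&
python3 -m inch '[[[0,0.0003,-0.0007],[0.005,0,0],0],[[0,0.0003,-0.0007],[0.005,0,0],0],[[0,0.0003,-0.0007],[0.005,0,0],0],[[0,0.0003,-0.0007],[0.005,0,0],0],[[0,0,0],[0,0,0],0]]'&&
python3 -m inch '[[[0,0.0003,-0.0007],[0.005,0,0],0],[[0,0.0003,-0.0007],[0.005,0,0],0],[[0,0,0],[0,0,0],0],[[0,0,0],[0,0,0],0]]'
```

```text
time: 19.95
tool_pos: [0.6071, 0.0309, 0.173]
tool_rot: [-0.018, 0.796, 0.605, -0.014]
contact_force: [-4.4, 2.2, -11.2]
gripper_width: 0.151
grasp_force: 59.1
time: 20.45
tool_pos: [0.6073, 0.0308, 0.1733]
tool_rot: [-0.028, 0.795, 0.605, -0.022]
contact_force: [-3.5, 3.7, -19.4]
gripper_width: 0.151
grasp_force: 61.1
time: 20.85
tool_pos: [0.6074, 0.0308, 0.1734]
tool_rot: [-0.032, 0.795, 0.605, -0.025]
contact_force: [-4.3, 4.6, -23.2]
gripper_width: 0.148
grasp_force: 62.8
```

```bash
python3 -m inch '[[[0,0.0003,-0.0007],[0.005,0,0],0],[[0,0.0003,-0.0007],[0.005,0,0],0],[[0,0,0],[0,0,0],0],[[0,0,0],[0,0,0],0]]'&&
python3 -m inch '[[[0,0.0003,-0.0007],[0.005,0,0],0],[[0,0.0003,-0.0007],[0.005,0,0],0],[[0,0,0],[0,0,0],0],[[0,0,0],[0,0,0],0]]'
```

```text
time: 21.25
tool_pos: [0.6075, 0.0308, 0.1734]
tool_rot: [-0.037, 0.795, 0.605, -0.028]
contact_force: [-3.3, 4.3, -27.0]
gripper_width: 0.152
grasp_force: 64.7
time: 21.65
tool_pos: [0.6116, 0.0296, 0.1833]
tool_rot: [-0.037, 0.795, 0.605, -0.029]
contact_force: [-5.8, 1.9, -2.3]
gripper_width: 0.153
grasp_force: 58.4
```

The seal broke and the lid moved only about 10 mm (≈0.08 rad). I'll continue gently to 0.15 rad.

```bash
python3 -m inch '[[[0,0.0006,-0.0013],[0.01,0,0],0],[[0,0.0006,-0.0013],[0.01,0,0],0],[[0,0.0006,-0.0013],[0.01,0,0],0],[[0,0.0006,-0.0013],[0.01,0,0],0],[[0,0.0006,-0.0013],[0.01,0,0],0],[[0,0.0006,-0.0013],[0.01,0,0],0],[[0,0,0],[0,0,0],0],[[0,0,0],[0,0,0],0]]'&&
python3 -m inch '[[[0,0,0],[0,0,0],0],[[0,0,0],[0,0,0],0],[[0,0,0],[0,0,0],0]]'
python3 - <<'E'
from h import *
im,w=cloud("scene")
# lid top plane away from gripper, in box axes from hinge
h=np.array([.606,.031]); a=-.273; e=np.array([np.cos(a),np.sin(a)]); n=np.array([-e[1],e[0]])
q=w[...,:2]-h; X=q@e; Y=q@n
m=(abs(Y)<.1)&(X>.04)&(X<.12)&(w[...,2]>.1)&(w[...,2]<.17)
A=np.c_[X[m],Y[m],np.ones(m.sum())]; c=np.linalg.lstsq(A,w[...,2][m],rcond=None)[0]; print(m.sum(),"lid slope",np.arctan(-c[0]),c)
m=(np.hypot(w[...,0]-.431,w[...,1]+.101)<.03)&(w[...,2]<.1); print("key top",np.nanmax(w[...,2][m]))
print(manip.state()["joint_vel"])
cv2.imwrite("pics/s6.png",cv2.resize(im[100:300,170:430],None,fx=3,fy=3)[:,:,::-1])
E
```

```text
time: 22.45
tool_pos: [0.6159, 0.0284, 0.1908]
tool_rot: [-0.061, 0.793, 0.604, -0.047]
contact_force: [-6.8, 2.3, -1.9]
gripper_width: 0.151
grasp_force: 58.8
time: 22.75
tool_pos: [0.6158, 0.0285, 0.1907]
tool_rot: [-0.061, 0.793, 0.604, -0.047]
contact_force: [-6.3, 2.2, -2.0]
gripper_width: 0.146
grasp_force: 58.8
1930 lid slope 0.13919644447452975 [-0.1401  0.0011  0.1476]
key top 0.08429985503690642
[ 0.0014 -0.0015  0.0012 -0.      0.0006 -0.0009]
```

View pics/s6.png

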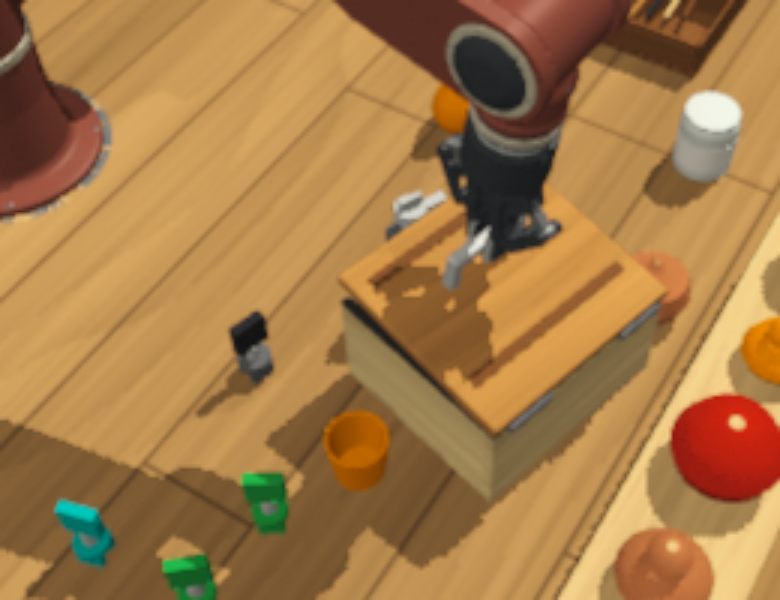

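The lid is held at about 0.14 rad (28 mm gap). The key stands upright at crop (250,348), the clamp arm at (430,200) is clear, and the arm is still. Handing in.

```bash
python3 -c "
from plant import manip
print(manip.job_done())"
```

```text
the job is handed in; nothing more can be done
None
```

The job is handed in (no verdict came back): clamp screw turned with the key to about 1.42 rad, key standing upright on free bench near (0.43, -0.10) rather than its original spot, lid broken free and held by the handle at about 0.14 rad (about 28 mm open at the front edge).

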